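# Switch on the fume extractor at a lever-lock switch

## Task

Switch on the fume extractor before welding: on the grey power box, lift the yellow locking collar on its lever and, holding it up, swing the lever over from the robot's side to the far side as far as it goes, then let go so that the collar drops fully home and locks the lever there. Leave the red and the blue switches as they are.

Things in the scene. Friction and masses are not known exactly. Their poses are not given: they have to be found in the camera images.
- yellow_grip (a point): Centre of the yellow collar, a rounded block 26 x 22 x 24 mm (its x, y, z) sliding on a 10 mm steel lever rod. Grip its flats, which face +y and -y. z points up along the lever, y along the hinge, level, to the robot's left. Collar down: 82 mm from the hinge axis along z, about 125 mm above the table; the rod's end stands 18 mm above the collar's top.
- yellow_switch: The fixed switch that carries it: a yellow plate 92 x 62 mm on a grey box (380 x 130 mm, 60 mm high). Origin on the box's top, 60 mm above the table; x away from the robot (turned up to 17 degrees), y along the row of three switches, 120 mm apart, in any order. The hinge is 10 mm below the origin, along y. Two steel gate cheeks, 30 mm apart outside, rise 32 mm above the box.
- yellow_lever (a joint): Angle of the lever with the yellow collar, rad: 0 = off, leaning 23 degrees (0.40 rad) from upright towards the robot; 0.80 = on, leaning as far the other way, away from the robot. It turns about the y axis of the grip point. It is stiff enough to stay where it is left (about 1 N at the collar) but the gate blocks it while the collar is down.
- yellow_collar (a joint): Lift of the yellow collar along the lever, m: 0 = down and locking, 0.015 = up against its stop. A spring presses it down with 4 N, 5.5 N when fully up. It must be up by at least 11 mm to pass over the gate, and drops back by itself when released with the lever at either end; released midway, it rests on the gate.
- red_lever (a joint): Angle of the lever with the red collar, rad, same switch and meaning; it is off (near 0).
- blue_lever (a joint): Angle of the lever with the blue collar, rad, same switch and meaning; it is already on (near 0.80).

How it is judged (in metres and radians):
On the way:
1. the yellow collar is lifted while its lever is still on the robot's side (value of joint yellow_collar above 0.007 m and value of joint yellow_lever below 0.4 rad), for 0.05 s.
At the end, for the whole second after the job is handed in: The yellow lever is on (above 0.70 rad) with its collar home (less than 4 mm up); the red lever is still off (below 0.12 rad) and the blue one still on (above 0.68 rad) (value of joint yellow_lever above 0.7 rad and value of joint yellow_collar below 0.004 m and value of joint red_lever below 0.12 rad and value of joint blue_lever above 0.68 rad); the robot touches nothing.
It fails at once if the red switch is flipped (value of joint red_lever above 0.25 rad).
It fails at once if the blue switch is flipped (value of joint blue_lever below 0.55 rad).
It also fails if it takes over 32 s, if anything falls off the work surface, if the arm or the gripper's body presses on something with over 40 N, if the wrist force passes 120 N, or if a joint passes its speed limit or range.

## Robot

A 6-joint arm with a two-finger parallel gripper is mounted at the origin on the work surface. World frame = base frame: x ahead of the robot, y to its left, z up, the work surface at z = 0. Lengths are in m, angles in degrees, forces in N, time in s.
With the tool pointing down it reaches from about 0.3 to 0.75 m from the base axis. Payload 8.5 kg.
Tool frame: the origin (TCP) lies at the very end of the fingers, on their centre line; the grasp point (between the pads) lies 19 mm behind it; z points along the fingers, y is the line along which they close (so a half turn about z gives the same grasp; the last joint's range is limited). The gripper opens to 85 mm and grips with 20 to 120 N. Pads are 22 mm wide; open, the fingers measure 114 mm over their backs; the gripper's body (76 mm by 85 mm) begins 54 mm behind the grasp point. The pads swing forward as they close: fully open they stand 13 mm farther back than shut.
Start: joints at [-75.59, 21.807, 74.336, -0, 83.858, -12.336], TCP at [0.248, -0.491, 0.198] pointing down, gripper open.
Joint ranges: [-178.18, 178.18], [-50.72, 133.34], [12.68, 142.11], [-81.47, 261.47], [9.98, 163.14], [-165.26, 165.26]. Speed limits (degrees/s): [136.94, 136.94, 180, 180, 180, 180].

## Interface

Orientations are given as a 3x3 rotation matrix whose columns are the frame's x, y, z axes.
In Python, from rig import observe, cams, ticket gives the robot as it stands.
- The arm moves only by the tool move_arm, never from a script. Its arguments are lists of equal length, an entry for each row: "jaw": the finger opening in cm, from 0 to 8.54; "dp": the shift along the tool's x, y, z in cm, a list of three; "turn": the turn, a rotation vector about the tool's x, y, z in rad, a list of three. In form: {"jaw": [jaw, ...], "dp": [[tx, ty, tz], ...], "turn": [[wx, wy, wz], ...]}. A call has 1 to 12 rows; each row shifts and turns the commanded pose from where the row before left it, along the tool's axes as they then stand; what a row does not reach is not made up. A row lasts 1/12 s, in which the tool goes at most 41.7 mm and 7.16 degrees, less where a joint would pass 70% of its speed; a pose out of reach is approached as far as the arm can. A call is refused whole if a number of a shift passes 4.17 or a number of a turn 0.125, either way. A call with a gripper value outside its range is refused whole. The fingers move at their own pace and stop on an object; "force" is the grip in N (left out, the last holds). Time passes only in rows, so rows that do not move let the fingers close. It gives the time, the measured TCP pose, the force, the opening and the grip force at its end, in the units of the state.
- observe(): the state, without advancing time (a new reading comes with each control period).
- cams.get_image(name): name is "side" or "top"; returns (picture, depth): 400x640x3 uint8, red, green, blue; 400x640 float32, m along the optical axis (not along the pixel's ray), 0 where there is no reading.
- cams.calibration(name): a dict with "vertical_fov" (degrees; the focal length in pixels is half the picture's height over the tangent of half this angle, whatever the lens; pixels are square), "cx", "cy" (the principal point, pixels), "k1" (the pictures are not rectified: a ray, as slopes to the right and down, at radius r is drawn at 1 + k1 r^2 times it, then the intrinsics apply), "view" (4x4, takes a point from world to camera coordinates). Camera axes: x right, y up, looking along -z (the intrinsics and any distortion apply to the point x, -y, -z); pixel columns grow to the right and rows downward; lengths in m; the calibration is good to about 2 mm. A picture is of the moment at which its call begins. calibration takes no time and is no camera call.
- ticket.close_job(): hands the job in; it is judged then, once.
Trained networks look in the newest picture that a camera, given by its name, has taken for a name from the list of things; names that differ only in an ending like _2 or _b are one class to them, and where a whole thing is asked for, a point or a joint stands for the part that bears it (a point fixed in the world has none). Each returns a list of dicts, best first, with "p" (0 to 1); they miss things now and then, are a little off and sometimes report something else, mostly with a low value. They report only what shows in the picture. A call takes as long as a camera call.
- cams.spot_in(camera, query): "box" ([centre column, centre row, width, height] as shares, 0 to 1, of the picture: columns of its width, rows of its height, round what is visible of it).
- cams.outline_of(camera, query): "mask" (400x640 bool, what is visible of it) and "box" ([centre column, centre row, width, height] as shares, 0 to 1, of the picture: columns of its width, rows of its height, round what is visible of it).
- cams.mark_of(camera, query): "location" ([column, row] as shares, 0 to 1, of the picture: columns of its width, rows of its height: a listed point, or the origin of a listed thing).
The state is a dict: "time_s": time; "q": joint angles; "qvel": joint speeds; "joint_efforts": joint torques, N m; "position": TCP position; "tool_rot": TCP orientation; "ft_force": force on the tool from outside, world axes, zero at the start; "wrist_torque": the same for the moment, N m; "grip_width": finger opening in m; "gripper_force": force on a finger pad.
Only numpy, scipy, OpenCV 4.12 (cv2) and the standard library are available. Lean on these libraries where they do the work, as an engineer would, in place of code of your own. Each camera call takes 0.05 s, during which the arm holds its last target. There are 200 camera calls.

## Working session

There is one attempt and no reset: what is moved stays moved. The work goes in short steps, Python scripts to look and compute and a tool call to move; the robot and the scene stay as the last step left them, time stands still between calls to the robot, and variables do not carry over. Pictures are saved under pics/ and viewed, at most 10 in all, crops included, and the job is handed in when it is done.

Besides the shell and the picture viewer there is one more tool, called after "Emit:" in YAML: its name, and indented under it one key for each argument. move_arm: Moves the arm, as the interface text tells. Its arguments: {"type":"object","properties":{"jaw":{"type":"array","items":{"type":"number"}},"dp":{"type":"array","items":{"type":"array","items":{"type":"number"}}},"turn":{"type":"array","items":{"type":"array","items":{"type":"number"}}},"force":{"type":"number"}},"required":["jaw","dp","turn"]}

```bash
mkdir -p pics
cat > h.py <<'E'
import numpy as np, cv2
from rig import observe, cams, ticket
def K(c):
    k=cams.calibration(c); f=200/np.tan(np.radians(k["vertical_fov"])/2); return k,f,np.array(k["view"])
def deproj(c,u,v,d):
    k,f,V=K(c); x=(np.asarray(u,float)-k["cx"])/f; y=(np.asarray(v,float)-k["cy"])/f
    xd,yd=x.copy(),y.copy()
    for _ in range(20):
        s=1+k["k1"]*(x*x+y*y); x=xd/s; y=yd/s
    P=np.stack([x*d,-y*d,-d*np.ones_like(x),np.ones_like(x)],-1)
    return (P@np.linalg.inv(V).T)[...,:3]
def ray(c,u,v):
    o=np.linalg.inv(K(c)[2])[:3,3]; p=deproj(c,np.array(u),np.array(v),1.0); r=p-o; return o,r/np.linalg.norm(r)
def tri(a,b):
    (o1,r1),(o2,r2)=a,b; A=np.stack([r1,-r2],1); s=np.linalg.lstsq(A,o2-o1,rcond=None)[0]
    p,q=o1+s[0]*r1,o2+s[1]*r2; return (p+q)/2,np.linalg.norm(p-q)
E
cat > look.py <<'E'
from h import *; import sys
n=sys.argv[1]; R={}
for c in("side","top"):
    im,d=cams.get_image(c); cv2.imwrite(f"pics/{n}_{c}.png",im[...,::-1]); np.savez(f"{n}_{c}.npz",im=im,d=d)
    for q in("yellow_grip","yellow_switch"):
        for r in cams.mark_of(c,q)[:2]:
            u,v=r["location"][0]*640,r["location"][1]*400
            dd=d[int(v),int(u)]; print(c,q,round(r["p"],2),round(u,1),round(v,1),deproj(c,np.array(u),np.array(v),dd).round(4) if dd>0 else None)
            R.setdefault((c,q),ray(c,u,v))
    for q in("yellow_grip",):
        for r in cams.outline_of(c,q)[:1]:
            vv,uu=np.nonzero(r["mask"]&(d>0)); P=deproj(c,uu,vv,d[vv,uu]); print(c,q,"mask",len(uu),P.min(0).round(3),np.median(P,0).round(3),P.max(0).round(3))
for q in("yellow_grip","yellow_switch"):
    if all((c,q) in R for c in("side","top")): print(q,tri(R["side",q],R["top",q]))
s=observe(); print(s["time_s"],s["position"],s["tool_rot"])
E
python3 look.py a; python3 -c "
from h import *
for c in('side','top'): print(c,np.linalg.inv(K(c)[2]).round(2),K(c)[1])"
```

```text
side yellow_grip 0.95 291.6 270.6 [ 0.4958 -0.135   0.132 ]
side yellow_switch 0.71 315.8 287.3 [ 0.5326 -0.1318  0.0849]
side yellow_grip mask 441 [ 0.484 -0.136  0.061] [ 0.506 -0.129  0.128] [ 0.524 -0.053  0.143]
top yellow_grip 0.54 409.9 221.4 [ 0.4997 -0.1223  0.1371]
top yellow_grip mask 211 [ 0.487 -0.135  0.083] [ 0.509 -0.117  0.132] [ 0.526 -0.107  0.142]
yellow_grip (array([ 0.49802766, -0.12611083,  0.12109641]), np.float64(0.004984206319306845))
0.4 [ 0.24749941 -0.49109839  0.19812152] [[ 8.92999308e-01  4.50058027e-01 -8.64399472e-05]
 [ 4.50058035e-01 -8.92999280e-01  2.27273097e-04]
 [ 2.50952709e-05 -2.41857711e-04 -9.99999970e-01]]
side [[ 1.    0.01 -0.04  0.51]
 [-0.04  0.68 -0.73 -0.57]
 [ 0.02  0.73  0.68  0.68]
 [ 0.    0.    0.    1.  ]] 461.68871262704914
top [[-0.02  1.   -0.1   0.46]
 [-1.   -0.02 -0.    0.04]
 [-0.01  0.1   1.    0.83]
 [ 0.    0.    0.    1.  ]] 409.9335698144553
```

Run:
```python
import cv2,numpy as np
a=cv2.imread("pics/a_side.png")[120:360,130:490];b=cv2.imread("pics/a_top.png")[120:320,200:500]
cv2.imwrite("pics/a2.png",np.vstack([cv2.resize(a[:, :],(432,288)),cv2.resize(b,(432,288))]))
from h import *
# box top edges
d=np.load("a_top.npz")["d"]; vv,uu=np.nonzero(d>0); P=deproj("top",uu,vv,d[vv,uu])
m=(abs(P[:,2]-.06)<.006)&(P[:,0]>.3)
p=P[m][:,:2].astype(np.float32); print(m.sum(),cv2.minAreaRect(p),np.median(P[m],0))
im=np.load("a_top.npz")["im"]; hsv=cv2.cvtColor(im,cv2.COLOR_RGB2HSV)[vv,uu]
y=(hsv[:,0]>18)&(hsv[:,0]<36)&(hsv[:,1]>120)&(hsv[:,2]>80)
for lo,hi in((.05,.075),(.1,.16)):
    k=y&(P[:,2]>lo)&(P[:,2]<hi)&(P[:,0]>.3); print(k.sum(),P[k].mean(0),cv2.minAreaRect(P[k][:,:2].astype(np.float32)))
```

```text
14386 ((0.5956737399101257, 0.04392707347869873), (0.5854119062423706, 1.2777512073516846), 0.35905709862709045) [0.52152123 0.03269955 0.06008092]
1453 [0.79955484 0.48196344 0.06227987] ((0.6932989954948425, 0.21044746041297913), (0.818083643913269, 0.15232355892658234), 68.3045883178711)
401 [0.56538317 0.16992145 0.13911534] ((0.5754206776618958, 0.17106938362121582), (0.634601354598999, 0.05998959019780159), 78.31265258789062)
```

View pics/a2.png

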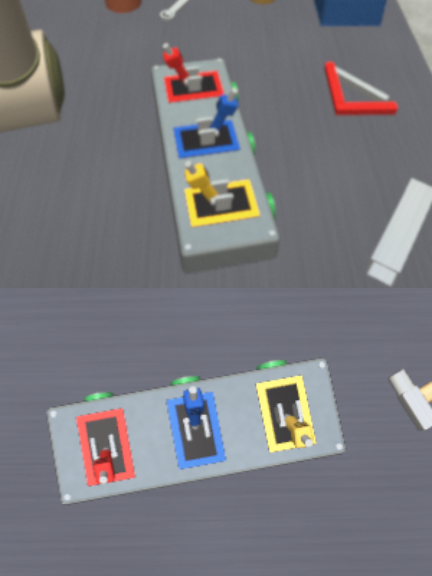

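The picture shows the box with red, blue and yellow switches. Yellow is at the -y end, with its collar at about (290, 270) in the full side view and (410, 221) in the full top view. It leans towards the robot.

Run:
```python
from h import *
for c in("top","side"):
    z=np.load(f"a_{c}.npz"); d=z["d"]; vv,uu=np.nonzero(d>0); P=deproj(c,uu,vv,d[vv,uu])
    hsv=cv2.cvtColor(z["im"],cv2.COLOR_RGB2HSV)[vv,uu]
    R=(P[:,0]>.42)&(P[:,0]<.66)&(P[:,1]>-.22)&(P[:,1]<.25)
    m=R&(abs(P[:,2]-.06)<.004)&(P[:,2]>.05); r=cv2.minAreaRect(P[m][:,:2].astype(np.float32)); print(c,"box",m.sum(),r,np.median(P[m],0)[2])
    for n,h0,h1 in(("yel",18,36),("blu",100,125)):
        y=R&(hsv[:,0]>h0)&(hsv[:,0]<h1)&(hsv[:,1]>110)&(hsv[:,2]>60)
        k=y&(P[:,2]<.07)&(P[:,2]>.052); print(n,"plate",k.sum(),cv2.minAreaRect(P[k][:,:2].astype(np.float32)))
        k=y&(P[:,2]>.1)&(P[:,2]<.16); print(n,"collar",k.sum(),P[k].min(0),P[k].mean(0),P[k].max(0))
```

```text
top box 10299 ((0.5136780738830566, 0.0006266683340072632), (0.13191764056682587, 0.3792027235031128), 9.267707824707031) 0.05980474181802742
yel plate 599 ((0.5313973426818848, -0.11806522309780121), (0.09039247781038284, 0.06203977018594742), 9.593582153320312)
yel collar 205 [ 0.48529519 -0.13537979  0.10052182] [ 0.50228469 -0.12004575  0.13207722] [ 0.5186036  -0.11087316  0.15062221]
blu plate 714 ((0.5120289325714111, 9.279325604438782e-05), (0.09167904406785965, 0.0625045970082283), 9.477529525756836)
blu collar 194 [ 0.52467472 -0.00681285  0.10009986] [0.53814708 0.00550304 0.13211669] [0.55633081 0.017348   0.14264186]
side box 7149 ((0.512184202671051, 0.00040872395038604736), (0.13151833415031433, 0.37923818826675415), 9.284207344055176) 0.060391689913855795
yel plate 883 ((0.5305911302566528, -0.11746083199977875), (0.09259839355945587, 0.06501652300357819), 8.450918197631836)
yel collar 330 [ 0.4842892  -0.13584951  0.10027586] [ 0.50160876 -0.12899933  0.12826641] [ 0.5174836  -0.11453877  0.14589873]
blu plate 626 ((0.5111687779426575, 0.0016889199614524841), (0.09193272143602371, 0.06704510748386383), 9.683976173400879)
blu collar 265 [ 0.52329296 -0.00896989  0.10028355] [ 0.53912542 -0.00204435  0.12666543] [0.55735584 0.010947   0.14237976]
```

```bash
cat >> h.py <<'E'
from scipy.spatial.transform import Rotation as Ro
a=np.radians(9.3); XP=np.array([np.cos(a),np.sin(a),0]); YP=np.array([-np.sin(a),np.cos(a),0]); ZW=np.array([0,0,1.])
H=np.array([.532,-.118,.050])
def pose(lean,r):  # lean from upright, + away; r collar centre distance
    l=np.sin(lean)*XP+np.cos(lean)*ZW; z=-l; y=-YP; x=np.cross(y,z)
    return np.stack([x,y,z],1), H+r*l+.019*z
def go(lean,r):
    s=observe(); R0=np.array(s["tool_rot"]); R1,p=pose(lean,r); p0=np.array(s["position"])
    w=Ro.from_matrix(R0.T@R1).as_rotvec(); print("turn",w.round(3),"dp cm, old frame",(R0.T@(p-p0)*100).round(2),"after turn",(R1.T@(p-p0)*100).round(2),"p",p.round(3))
E
python3 -c "
from h import *
go(-.4,.16);go(-.4,.082)"
```

```text
turn [-0.061  0.397  0.3  ] dp cm, old frame [ 36.96 -22.16   1.83] after turn [ 25.65 -32.22  12.82] p [ 0.478 -0.127  0.18 ]
turn [-0.061  0.397  0.3  ] dp cm, old frame [ 39.86 -21.25   9.02] after turn [ 25.65 -32.22  20.62] p [ 0.508 -0.122  0.108]
```

Emit:
move_arm:
  jaw: [8.5,8.5,7,6,5.5,5.5,5.5,5.5,5.5,5.5,5.5,5.5]
  dp:
    - [0,0,-3]
    - [0,0,-3]
    - [2.9,-1.7,0]
    - [2.9,-1.7,0]
    - [2.9,-1.7,0]
    - [2.9,-1.7,0]
    - [2.9,-1.7,0]
    - [2.9,-1.7,0]
    - [2.9,-1.7,0]
    - [2.9,-1.7,0]
    - [2.9,-1.7,0]
    - [2.9,-1.7,0]
  turn:
    - [0,0,0]
    - [0,0,0]
    - [0,0,0]
    - [0,0,0]
    - [0,0,0]
    - [0,0,0]
    - [0,0,0]
    - [0,0,0]
    - [0,0,0]
    - [0,0,0]
    - [0,0,0]
    - [0,0,0]
  force: 40

```text
time_s: 1.4
position: [0.4306, -0.2073, 0.2584]
tool_rot: [[0.893, 0.45, 0.0], [0.45, -0.893, -0.0], [0.0, 0.0, -1.0]]
ft_force: [-0.3, -0.5, 0.9]
grip_width: 0.0547
gripper_force: 0.0
```

Emit:
move_arm:
  jaw: [5.5,5.5,5.5,5.5,5.5]
  dp:
    - [0,0,0]
    - [0,0,0]
    - [0,0,0]
    - [0,0,0]
    - [0,0,0]
  turn:
    - [-0.012,0.08,0.06]
    - [-0.012,0.08,0.06]
    - [-0.012,0.08,0.06]
    - [-0.012,0.08,0.06]
    - [-0.012,0.08,0.06]

```text
time_s: 1.82
position: [0.4302, -0.2089, 0.2587]
tool_rot: [[0.907, 0.159, 0.391], [0.146, -0.987, 0.064], [0.396, -0.001, -0.918]]
ft_force: [-0.0, 0.1, 0.4]
grip_width: 0.055
gripper_force: 0.0
```

```bash
python3 -c "
from h import *
go(-.4,.16);print(observe()['time_s'],observe()['grip_width'],observe()['ft_force'])"
```

```text
turn [ 0.    -0.007 -0.003] dp cm, old frame [ 2.4  -7.33  9.62] after turn [ 2.48 -7.32  9.6 ] p [ 0.478 -0.127  0.18 ]
1.8167 0.05495810578333992 [-0.00996115  0.14938494  0.43023479]
```

Emit:
move_arm:
  jaw: [5.5,5.5,5.5,5.5,5.5]
  dp:
    - [0.6,-1.83,2.4]
    - [0.6,-1.83,2.4]
    - [0.6,-1.83,2.4]
    - [0.6,-1.83,2.4]
    - [0,0,0]
  turn:
    - [0,0,0]
    - [0,0,0]
    - [0,0,0]
    - [0,0,0]
    - [0,0,0]

```text
time_s: 2.23
position: [0.4763, -0.1229, 0.1762]
tool_rot: [[0.909, 0.165, 0.382], [0.15, -0.986, 0.07], [0.388, -0.006, -0.921]]
ft_force: [-0.5, 1.3, -1.5]
grip_width: 0.0548
gripper_force: 0.0
```

```bash
python3 look.py b
python3 - <<'E'
from h import *
go(-.4,.16);go(-.4,.082)
a=cv2.imread("pics/b_side.png")[140:340,180:430];b=cv2.imread("pics/b_top.png")[120:320,290:490]
cv2.imwrite("pics/b2.png",np.hstack([cv2.resize(a,(375,300)),cv2.resize(b,(300,300))]))
E
```

```text
side yellow_grip 0.93 294.3 265.4 [ 0.5    -0.1299  0.1378]
side yellow_grip 0.49 318.2 288.0 [ 0.5365 -0.1313  0.0822]
side yellow_switch 0.98 316.5 287.7 [ 0.5337 -0.1329  0.0853]
side yellow_grip mask 459 [ 0.481 -0.136  0.059] [ 0.506 -0.129  0.126] [ 0.524 -0.053  0.142]
top yellow_grip 0.85 408.6 222.2 [ 0.4983 -0.1195  0.1389]
top yellow_switch 0.79 399.4 206.9 [ 0.5313 -0.1204  0.0639]
top yellow_grip mask 301 [ 0.485 -0.147  0.058] [ 0.505 -0.119  0.131] [ 0.526 -0.106  0.149]
yellow_grip (array([ 0.49930106, -0.12195878,  0.12796527]), np.float64(0.00094306264944821))
yellow_switch (array([ 0.53267585, -0.11966908,  0.06711031]), np.float64(0.003415856336721663))
2.6333 [ 0.47706941 -0.12764564  0.18000696] [[ 9.07600539e-01  1.61087746e-01  3.87700915e-01]
 [ 1.48025135e-01 -9.86940048e-01  6.35444859e-02]
 [ 3.92873797e-01 -2.83529490e-04 -9.19592355e-01]]
turn [-0.    -0.004 -0.001] dp cm, old frame [ 0.07 -0.06  0.05] after turn [ 0.07 -0.06  0.05] p [ 0.478 -0.127  0.18 ]
turn [-0.    -0.004 -0.001] dp cm, old frame [ 0.04 -0.06  7.85] after turn [ 0.07 -0.06  7.85] p [ 0.508 -0.122  0.108]
```

View pics/b2.png

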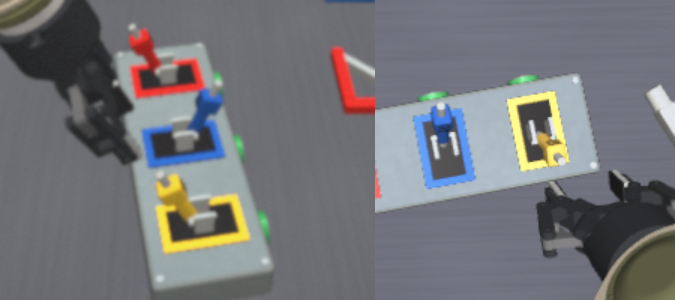

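The gripper stands tilted behind and above the yellow collar, which is at (294, 265) in the side view and (409, 222) in the top view. The fingers straddle its axis, and the measured grip point matches the model to about 2 mm. Descending and closing.

Emit:
move_arm:
  jaw: [5.5,5.5,5.5,5.5,5.5,5.5,5.5]
  dp:
    - [0.04,-0.06,1.6]
    - [0,0,1.6]
    - [0,0,1.6]
    - [0,0,1.6]
    - [0,0,1.4]
    - [0,0,0]
    - [0,0,0]
  turn:
    - [0,0,0]
    - [0,0,0]
    - [0,0,0]
    - [0,0,0]
    - [0,0,0]
    - [0,0,0]
    - [0,0,0]

```text
time_s: 3.22
position: [0.5074, -0.1214, 0.1079]
tool_rot: [[0.908, 0.162, 0.386], [0.148, -0.987, 0.065], [0.392, -0.002, -0.92]]
ft_force: [0.1, 1.0, -0.3]
grip_width: 0.0549
gripper_force: 0.0
```

Emit:
move_arm:
  jaw: [4,3,2,1.5,1.5,1.5,1.5,1.5]
  dp:
    - [0,0,0]
    - [0,0,0]
    - [0,0,0]
    - [0,0,0]
    - [0,0,0]
    - [0,0,0]
    - [0,0,0]
    - [0,0,0]
  turn:
    - [0,0,0]
    - [0,0,0]
    - [0,0,0]
    - [0,0,0]
    - [0,0,0]
    - [0,0,0]
    - [0,0,0]
    - [0,0,0]
  force: 40

```text
time_s: 3.88
position: [0.5075, -0.1211, 0.1078]
tool_rot: [[0.908, 0.162, 0.387], [0.149, -0.987, 0.065], [0.392, -0.001, -0.92]]
ft_force: [-0.5, -0.1, 0.8]
grip_width: 0.0154
gripper_force: 0.0
```

The jaws closed to 15.4 mm without force, so the pads missed the collar. Taking a look.

```bash
python3 look.py c
python3 - <<'E'
from h import *
a=cv2.imread("pics/c_side.png")[200:320,230:380];b=cv2.imread("pics/c_top.png")[160:260,350:450]
cv2.imwrite("pics/c2.png",np.hstack([cv2.resize(a,(500,400),interpolation=2),cv2.resize(b,(290,400),interpolation=2)]))
E
```

```text
side yellow_grip 0.62 295.4 269.7 [ 0.5016 -0.1341  0.1328]
side yellow_switch 0.84 317.3 288.7 [ 0.5351 -0.1314  0.0806]
side yellow_grip mask 323 [ 0.49  -0.136  0.063] [ 0.51  -0.129  0.12 ] [ 0.525 -0.055  0.146]
top yellow_grip 0.54 408.7 221.4 [ 0.4996 -0.1196  0.1398]
top yellow_switch 0.6 396.7 206.5 [ 0.5297 -0.1099  0.0908]
top yellow_grip mask 141 [ 0.5   -0.135  0.085] [ 0.511 -0.12   0.131] [ 0.523 -0.11   0.143]
yellow_grip (array([ 0.50099006, -0.12402791,  0.12008008]), np.float64(0.0007543778010373189))
yellow_switch (array([ 0.53424967, -0.11607175,  0.05932388]), np.float64(0.0034534356181205473))
4.2833 [ 0.50744569 -0.12109669  0.10780078] [[ 0.90783507  0.16218544  0.38669286]
 [ 0.14869634 -0.98675944  0.06477043]
 [ 0.39207765 -0.00130106 -0.91993121]]
```

View pics/c2.png

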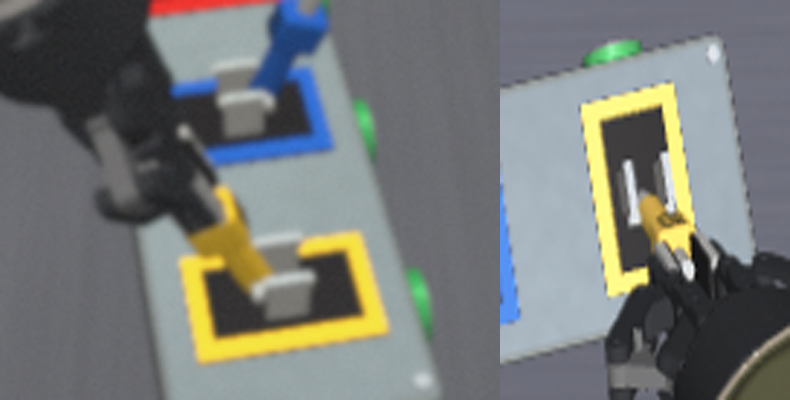

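The side view shows the fingertips at about (302, 258), at the upper robot-side edge of the collar. I'll project the model points onto both pictures.

```bash
cat >> h.py <<'E'
def proj(c,p):
    k,f,V=K(c); q=V@np.append(p,1); x,y=q[0]/-q[2],-q[1]/-q[2]; s=1+k["k1"]*(x*x+y*y); return np.array([f*x*s+k["cx"],f*y*s+k["cy"]])
E
python3 - <<'E'
from h import *
l=np.sin(-.4)*XP+np.cos(-.4)*ZW
s=observe(); p=np.array(s["position"]); z=np.array(s["tool_rot"])[:,2]
pts={"tcp":p,"pad":p-.019*z,"hinge":H,"collar":H+.082*l,"top":H+.094*l,"rodend":H+.112*l}
o=[]
for c,(r0,r1,c0,c1),k in(("side",(200,320,230,350),4),("top",(160,260,350,450),4)):
    im=cv2.imread(f"pics/c_{c}.png")[r0:r1,c0:c1]; im=cv2.resize(im,None,fx=k,fy=k,interpolation=2)
    for n,q in pts.items():
        u,v=proj(c,q); print(c,n,u.round(1),v.round(1)); cv2.circle(im,(int((u-c0+.5)*k),int((v-r0+.5)*k)),3,{"tcp":(0,0,255),"pad":(255,0,255)}.get(n,(255,255,0)),-1)
    o.append(im[:400] if c=="top" else im)
o[1]=cv2.copyMakeBorder(o[1],0,80,0,0,0)[:, :320]
cv2.imwrite("pics/c3.png",np.hstack(o))
# finger pixels' positions from depth near the tips
for c in("side","top"):
    zf=np.load(f"c_{c}.npz"); d=zf["d"]; vv,uu=np.nonzero(d>0); P=deproj(c,uu,vv,d[vv,uu]); T=(P-p)@np.array(s["tool_rot"])
    hsv=cv2.cvtColor(zf["im"],cv2.COLOR_RGB2HSV)[vv,uu]
    m=(abs(T[:,1])<.03)&(abs(T[:,0])<.03)&(T[:,2]>-.04)&(T[:,2]<.0)
    ye=(hsv[:,0]>18)&(hsv[:,0]<36)&(hsv[:,1]>110)
    for n,k in(("finger",m&~ye),("yellow",m&ye)): print(c,n,k.sum(),(np.percentile(T[k],[2,50,98],axis=0)*1000).round(0).tolist())
E
```

```text
side tcp 299.5 273.1
side pad 294.5 266.7
side hinge 314.9 293.2
side collar 294.8 267.1
side top 291.6 262.8
side rodend 286.6 256.3
top tcp 405.3 218.0
top pad 408.4 221.5
top hinge 396.7 207.2
top collar 408.9 221.3
top top 410.9 223.6
top rodend 414.1 227.3
side finger 37 [[-12.0, -11.0, -40.0], [12.0, -1.0, -28.0], [14.0, 14.0, -14.0]]
side yellow 199 [[-10.0, -5.0, -36.0], [4.0, 10.0, -22.0], [13.0, 13.0, -2.0]]
top finger 25 [[-5.0, -14.0, -40.0], [7.0, 2.0, -37.0], [13.0, 11.0, -12.0]]
top yellow 109 [[2.0, -10.0, -34.0], [11.0, -0.0, -28.0], [14.0, 10.0, -13.0]]
```

View pics/c3.png

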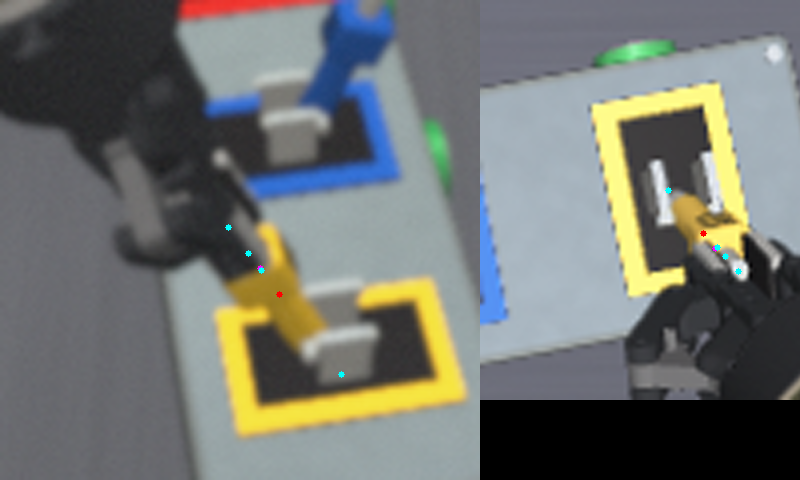

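The projected collar model matches the yellow collar. The visible fingertips end well short of the projected TCP, at about (295, 265) in the side view. I'll test by closing further.

Emit:
move_arm:
  jaw: [0.8,0.8,0.8,0.8]
  dp:
    - [0,0,0]
    - [0,0,0]
    - [0,0,0]
    - [0,0,0]
  turn:
    - [0,0,0]
    - [0,0,0]
    - [0,0,0]
    - [0,0,0]
  force: 40

```text
time_s: 4.62
position: [0.5077, -0.1216, 0.108]
tool_rot: [[0.908, 0.162, 0.387], [0.149, -0.987, 0.064], [0.393, -0.0, -0.92]]
ft_force: [1.1, -3.6, -0.1]
grip_width: 0.0082
gripper_force: 25.4
```

Run:
```python
from h import *
s=observe();print(s["grip_width"],s["gripper_force"],s["position"],s["ft_force"])
p=np.array(s["position"]);R=np.array(s["tool_rot"])
for c in("side","top"):
    im,d=cams.get_image(c); cv2.imwrite(f"pics/d_{c}.png",im[...,::-1])
    vv,uu=np.nonzero(d>0); P=deproj(c,uu,vv,d[vv,uu]); T=(P-p)@R*1000
    hsv=cv2.cvtColor(im,cv2.COLOR_RGB2HSV)[vv,uu]; ye=(hsv[:,0]>18)&(hsv[:,0]<36)&(hsv[:,1]>110)
    m=(abs(T[:,1])<40)&(abs(T[:,0])<40)&(T[:,2]>-45)&(T[:,2]<10)&~ye
    print(c); [print(x) for x in np.c_[uu,vv,T][m][:: 3].round(0).astype(int).tolist()]
```

```text
0.008231284028902816 25.366486608982086 [ 0.50773999 -0.12161089  0.10799888] [ 1.11855159 -3.59289407 -0.12241368]
side
[294, 250, 11, -13, -41]
[293, 253, 9, -5, -44]
[294, 254, 9, -6, -40]
[295, 255, 10, -5, -39]
[300, 258, 14, -5, -28]
[296, 260, 12, 10, -44]
[295, 261, 9, 10, -43]
[302, 261, 12, -7, -16]
[296, 262, 9, 9, -39]
[294, 263, 8, 14, -44]
[302, 263, 13, -1, -20]
[295, 264, 7, 10, -37]
[292, 265, 4, 16, -45]
[303, 265, 12, 0, -15]
[304, 266, 13, 0, -12]
[289, 267, -1, 16, -43]
[304, 268, 13, 6, -15]
[285, 270, -13, 7, -30]
[287, 273, -14, 5, -19]
[306, 274, 7, 0, 8]
top
[407, 213, 14, 0, -14]
[410, 213, 14, 4, -17]
[418, 218, 12, 11, -42]
[417, 219, 12, 8, -44]
[406, 220, 11, -9, -38]
[409, 220, 12, -5, -43]
[421, 220, 8, 15, -42]
[406, 221, 11, -10, -42]
[414, 221, 6, 5, -36]
[406, 222, 9, -10, -42]
[414, 222, 5, 4, -38]
[405, 223, 7, -12, -41]
[414, 223, 4, 4, -39]
[403, 224, 8, -16, -45]
[402, 225, -7, -11, -12]
```

Emit:
move_arm:
  jaw: [2,3,4,4.5,4.5]
  dp:
    - [0,0,0]
    - [0,0,0]
    - [0,0,0]
    - [0,0,0]
    - [0,0,0]
  turn:
    - [0,0,0]
    - [0,0,0]
    - [0,0,0]
    - [0,0,0]
    - [0,0,0]

```text
time_s: 5.13
position: [0.5073, -0.1208, 0.1077]
tool_rot: [[0.908, 0.162, 0.386], [0.149, -0.987, 0.065], [0.392, -0.002, -0.92]]
ft_force: [0.5, 0.0, 0.8]
grip_width: 0.0448
gripper_force: 0.0
```

```bash
cat > v.py <<'E'
from h import *; import sys
n=sys.argv[1]; s=observe(); p=np.array(s["position"]); R=np.array(s["tool_rot"]); z=R[:,2]; o=[]
print(s["time_s"],s["grip_width"],s["gripper_force"],s["ft_force"].round(1),s["q"].round(1))
for c,(r0,c0) in(("side",(215,250)),("top",(170,360))):
    im,d=cams.get_image(c); np.savez(f"{n}_{c}.npz",im=im,d=d)
    im=cv2.resize(im[r0:r0+95,c0:c0+80,::-1],None,fx=5,fy=5,interpolation=2)
    for t in(0,-.019,-.05):
        u,v=proj(c,p+t*z); cv2.circle(im,(int((u-c0+.5)*5),int((v-r0+.5)*5)),3,(0,0,255),-1)
    o.append(im)
cv2.imwrite(f"pics/{n}.png",np.hstack(o))
E
python3 v.py e
```

```text
5.1333 0.04479013614906247 0.0 [0.5 0.  0.8] [-35.8  16.8 104.3  23.4  44.7  30.2]
```

View pics/e.png

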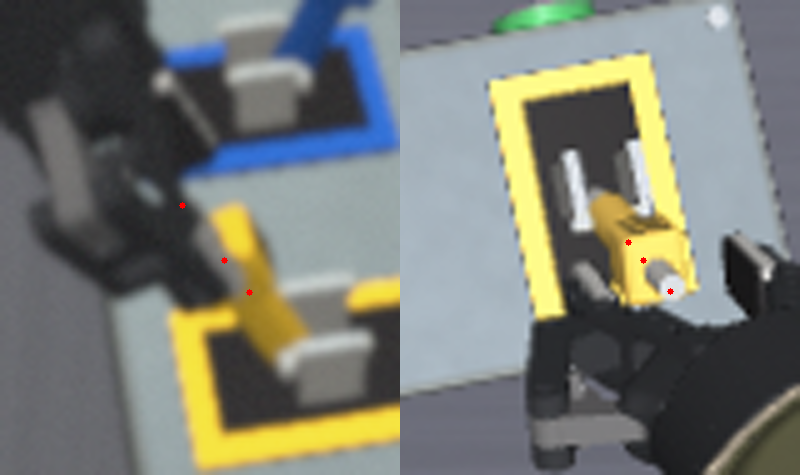

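The near and far fingertips sit around (291, 275) and (293, 243) in the full side view. Both are 20–30 mm short of the nominal TCP and barely reach the collar's upper part. Going 20 mm further along the tool and closing.

Emit:
move_arm:
  jaw: [4.5,4.5,4.5,4.5,4.5,4.5]
  dp:
    - [0,0,0.5]
    - [0,0,0.5]
    - [0,0,0.5]
    - [0,0,0.5]
    - [0,0,0]
    - [0,0,0]
  turn:
    - [0,0,0]
    - [0,0,0]
    - [0,0,0]
    - [0,0,0]
    - [0,0,0]
    - [0,0,0]

```text
time_s: 5.73
position: [0.5151, -0.1196, 0.0889]
tool_rot: [[0.908, 0.162, 0.386], [0.149, -0.987, 0.065], [0.391, -0.002, -0.92]]
ft_force: [-0.0, 1.1, -0.1]
grip_width: 0.0451
gripper_force: 0.0
```

Emit:
move_arm:
  jaw: [3.5,2.5,1.8,1.8,1.8,1.8]
  dp:
    - [0,0,0]
    - [0,0,0]
    - [0,0,0]
    - [0,0,0]
    - [0,0,0]
    - [0,0,0]
  turn:
    - [0,0,0]
    - [0,0,0]
    - [0,0,0]
    - [0,0,0]
    - [0,0,0]
    - [0,0,0]
  force: 40

```text
time_s: 6.23
position: [0.5154, -0.1203, 0.0899]
tool_rot: [[0.907, 0.162, 0.388], [0.149, -0.987, 0.064], [0.393, -0.0, -0.92]]
ft_force: [-2.8, -3.3, 5.3]
grip_width: 0.021
gripper_force: 42.2
```

```bash
python3 v.py f
```

```text
6.2333 0.021013356727806614 42.221760749816895 [-2.8 -3.3  5.3] [-35.   19.  104.7  24.3  41.8  29.5]
```

View pics/f.png

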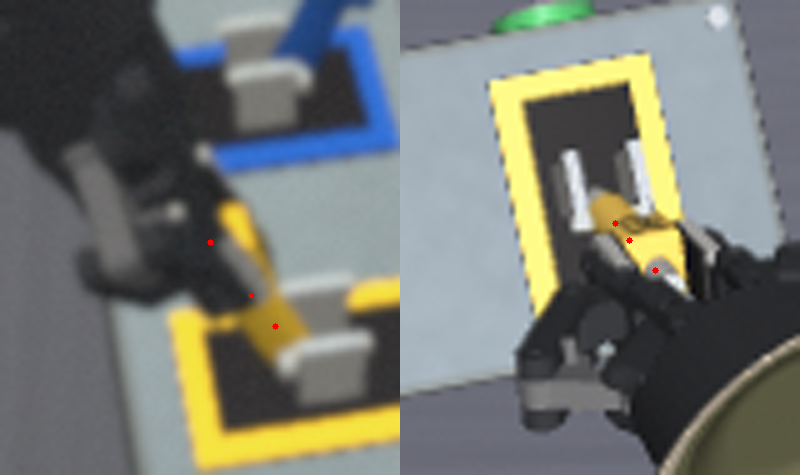

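The pads now hold the collar's flats (21 mm opening, 42 N), around (298, 272) in the full side view. Lifting along the lever.

Emit:
move_arm:
  jaw: [1.5,1.5,1.5,1.5,1.5,1.5,1.5]
  dp:
    - [0,0,0]
    - [0,0,0]
    - [0,0,-0.4]
    - [0,0,-0.5]
    - [0,0,-0.45]
    - [0,0,0]
    - [0,0,0]
  turn:
    - [0,0,0]
    - [0,0,0]
    - [0,0,0]
    - [0,0,0]
    - [0,0,0]
    - [0,0,0]
    - [0,0,0]
  force: 60

```text
time_s: 6.92
position: [0.5101, -0.1211, 0.1018]
tool_rot: [[0.908, 0.162, 0.387], [0.148, -0.987, 0.064], [0.392, -0.001, -0.92]]
ft_force: [3.4, -4.4, -5.0]
grip_width: 0.0207
gripper_force: 61.8
```

```bash
python3 v.py g
python3 - <<'E'
from h import *
# arc from the true pose: the radius is that of the tool now
s=observe(); R=np.array(s["tool_rot"]); p=np.array(s["position"]); D=p-H
print("tcp rel hinge x',y',z mm",(np.array([D@XP,D@YP,D[2]])*1000).round(1),"lean",np.arctan2(-R[:,2]@XP,-R[2,2]),"hinge in tool frame mm",(R.T@-D*1000).round(1))
E
```

```text
6.9167 0.020693848101311026 61.83323800563812 [ 3.4 -4.4 -5. ] [-35.5  17.5 104.5  23.6  43.7  30. ]
tcp rel hinge x',y',z mm [-22.    0.5  51.6] lean -0.40309196519498763 hinge in tool frame mm [-0.   0.6 56.1]
```

View pics/g.png

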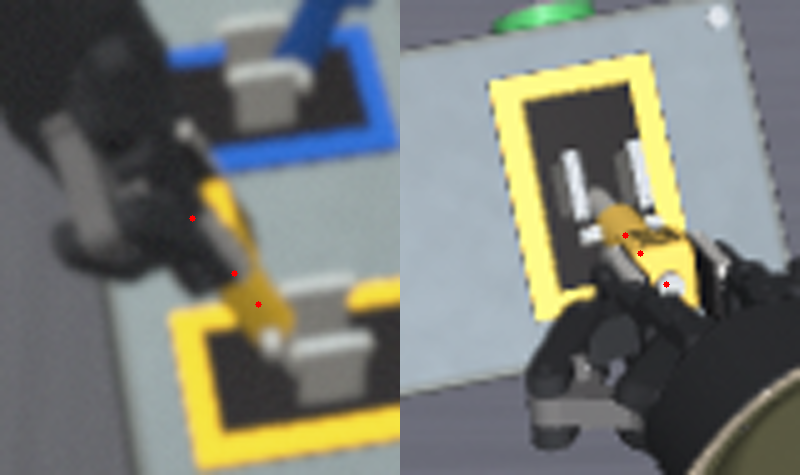

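The collar is raised: the rod now shows below it at about (304, 283) in the full side view. Swinging about the hinge, 56 mm ahead of the TCP.

Emit:
move_arm:
  jaw: [1.5,1.5,1.5,1.5,1.5,1.5]
  dp:
    - [0.45,0,0.01]
    - [0.45,0,0.01]
    - [0.45,0,0.01]
    - [0.45,0,0.01]
    - [0.45,0,0.01]
    - [0,0,0]
  turn:
    - [0,-0.08,0]
    - [0,-0.08,0]
    - [0,-0.08,0]
    - [0,-0.08,0]
    - [0,-0.08,0]
    - [0,0,0]

```text
time_s: 7.52
position: [0.5327, -0.1172, 0.1057]
tool_rot: [[0.987, 0.164, -0.003], [0.164, -0.987, 0.0], [-0.003, -0.001, -1.0]]
ft_force: [-1.7, -8.1, -6.1]
grip_width: 0.0205
gripper_force: 61.9
```

```bash
cat > st.py <<'E'
from h import *
s=observe(); R=np.array(s["tool_rot"]); p=np.array(s["position"]); D=p-H
print(s["time_s"],s["ft_force"].round(1),"rel",(np.array([D@XP,D@YP,D[2]])*1000).round(1),"lean",np.arctan2(-R[:,2]@XP,-R[2,2]).round(3),"hinge in tool mm",(R.T@-D*1000).round(1),s["q"].round(1))
E
python3 st.py
```

```text
7.5167 [-1.7 -8.1 -6.1] rel [ 0.8  0.7 55.7] lean 0.003 hinge in tool mm [-0.7  0.8 55.7] [-24.8  26.3  83.4  -0.1  70.4  55.8]
```

Emit:
move_arm:
  jaw: [1.5,1.5,1.5,1.5,1.5,1.5,1.5,1.5]
  dp:
    - [0.45,0.03,0.01]
    - [0.45,0.03,0.01]
    - [0.45,0,0.01]
    - [0.45,0,0.01]
    - [0.45,0,0.01]
    - [0.1,0,0]
    - [0,0,0]
    - [0,0,0]
  turn:
    - [0,-0.08,0]
    - [0,-0.08,0]
    - [0,-0.08,0]
    - [0,-0.08,0]
    - [0,-0.08,0]
    - [0,-0.01,0]
    - [0,0,0]
    - [0,0,0]

```text
time_s: 8.18
position: [0.5526, -0.1141, 0.101]
tool_rot: [[0.904, 0.162, -0.395], [0.15, -0.987, -0.062], [-0.4, -0.003, -0.916]]
ft_force: [-6.0, -4.2, -3.3]
grip_width: 0.0207
gripper_force: 61.9
```

```bash
python3 st.py; python3 v.py i
```

```text
8.1833 [-6.  -4.2 -3.3] rel [21.   0.5 51. ] lean 0.412 hinge in tool mm [ 1.2  0.6 55.2] [-18.2  39.7  62.6 -10.7  98.7  62.8]
8.1833 0.020675260856709215 61.89234495162964 [-6.  -4.2 -3.3] [-18.2  39.7  62.6 -10.7  98.7  62.8]
```

View pics/i.png

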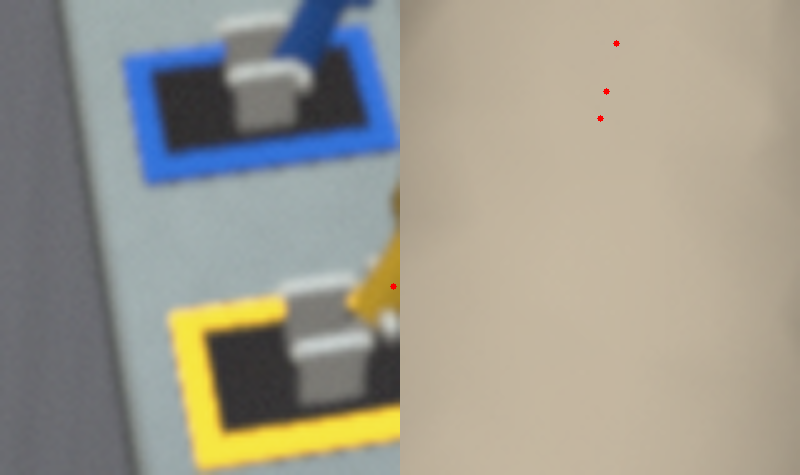

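The lever leans to the far side, with the collar at about (330, 270) in the full side view. The arm hides it from the top camera. Nudging to the stop, lowering the collar while held, then releasing.

Emit:
move_arm:
  jaw: [1.5,1.5,1.5,1.5,1.5,1.5,1.5,3,4,4.5,4.5,4.5]
  dp:
    - [0.1,0,0]
    - [0.1,0,0]
    - [0,0,0]
    - [0,0,0.4]
    - [0,0,0.4]
    - [0,0,0.4]
    - [0,0,0]
    - [0,0,0]
    - [0,0,0]
    - [0,0,0]
    - [0,0,0]
    - [0,0,0]
  turn:
    - [0,0,0]
    - [0,0,0]
    - [0,0,0]
    - [0,0,0]
    - [0,0,0]
    - [0,0,0]
    - [0,0,0]
    - [0,0,0]
    - [0,0,0]
    - [0,0,0]
    - [0,0,0]
    - [0,0,0]

```text
time_s: 9.28
position: [0.5514, -0.1142, 0.0906]
tool_rot: [[0.906, 0.162, -0.391], [0.15, -0.987, -0.063], [-0.396, -0.002, -0.918]]
ft_force: [0.4, -0.3, -0.4]
grip_width: 0.0449
gripper_force: 0.0
```

```bash
python3 st.py; python3 -c "
from rig import observe;print(observe()['grip_width'])"
```

```text
9.2833 [ 0.4 -0.3 -0.4] rel [19.7  0.6 40.6] lean 0.407 hinge in tool mm [-2.1  0.6 45.1] [-18.3  40.   63.8 -10.6  97.   63. ]
0.04493421020179285
```

Released without contact. Retreating along the lever axis.

Emit:
move_arm:
  jaw: [4.5,4.5,4.5,4.5,4.5,4.5,4.5,4.5,4.5]
  dp:
    - [0,0,-1]
    - [0,0,-1.5]
    - [0,0,-2]
    - [0,0,-2]
    - [0,0,-2]
    - [0,0,-2]
    - [0,0,-2]
    - [0,0,-2]
    - [0,0,0]
  turn:
    - [0,0,0]
    - [0,0,0]
    - [0,0,0]
    - [0,0,0]
    - [0,0,0]
    - [0,0,0]
    - [0,0,0]
    - [0,0,0]
    - [0,0,0]

```text
time_s: 10.03
position: [0.6096, -0.1052, 0.2267]
tool_rot: [[0.908, 0.163, -0.385], [0.149, -0.987, -0.065], [-0.391, 0.001, -0.921]]
ft_force: [-0.2, 0.6, 1.1]
grip_width: 0.045
gripper_force: 0.0
```

Run:
```python
from h import *
print(observe()["ft_force"])
im,d=cams.get_image("side"); vv,uu=np.nonzero(d>0); P=deproj("side",uu,vv,d[vv,uu]); hsv=cv2.cvtColor(im,cv2.COLOR_RGB2HSV)[vv,uu]
for n,h0,h1,y0 in(("yel",18,36,-.12),("blu",100,125,0)):
    Q=P-(np.array([.513,.0005,.05])+y0*YP); m=(hsv[:,0]>h0)&(hsv[:,0]<h1)&(hsv[:,1]>110)&(abs(Q@YP)<.03)&(Q[:,2]>.035)&(Q[:,2]<.13)
    x,z=(Q@XP)[m],Q[m][:,2]; print(n,m.sum(),"lean",np.median(np.arctan2(x,z)),"radial",np.percentile(np.hypot(x,z),[2,50,98]))
cv2.imwrite("pics/j.png",cv2.resize(im[170:330,230:410,::-1],None,fx=3,fy=3))
```

```text
[-0.1575432   0.61749452  1.10981866]
yel 415 lean 0.30578137516875753 radial [0.03975942 0.08221968 0.09541648]
blu 308 lean 0.3052781761527452 radial [0.04280757 0.08164923 0.09465308]
```

View pics/j.png

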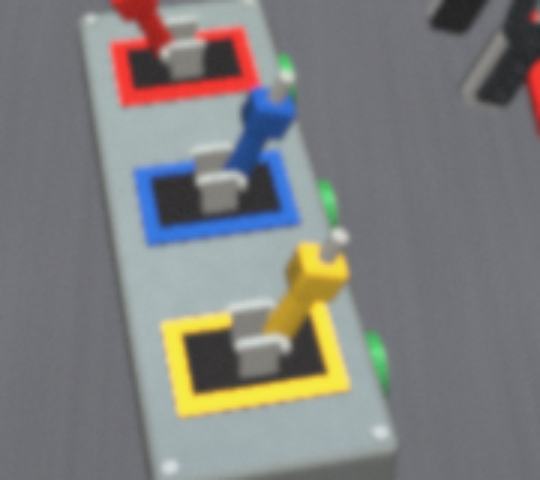

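The yellow lever now leans away like the blue one, with its collar at about (335, 260) in the full side view. Its lean and radial extents match the blue (locked on) lever within 1 mm. Red is unchanged and the gripper is clear.

```bash
python3 -c "
from rig import ticket;print(ticket.close_job())"
```

```text
the job is handed in; nothing more can be done
None
```

The yellow lever is swung to the far side with its collar dropped home, the red and blue switches are as they were, the gripper is clear, and the job is handed in; no verdict came back.

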